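# Charge the melting pot for a candle colour trial

### The arm

A 6-joint arm with a two-finger parallel gripper is mounted at the origin on the work surface. World frame = base frame: x ahead of the robot, y to its left, z up, the work surface at z = 0. Lengths are in m, angles in degrees, forces in N, time in s.
With the tool pointing down it reaches from about 0.375 to 0.75 m from the base axis. Payload 9 kg.
Tool frame: the origin (TCP) lies where the fingers leave the gripper's body, on its centre line; the fingertips stand 73 mm ahead of it and the grasp point (between the pads) lies 54 mm ahead of it (robot.tip_reach is the distance from the TCP to the fingertips, in m); z points along the fingers, y is the line along which they close (so a half turn about z gives the same grasp; the last joint's range is limited). The gripper opens to 85 mm and grips with 20 to 120 N. Pads are 22 mm wide; open, the fingers measure 114 mm over their backs; the gripper's body (76 mm by 85 mm) begins 54 mm behind the grasp point. The pads swing forward as they close: fully open they stand 13 mm farther back than shut.
Start: joints at [55.078, 5.964, 5.575, 89.605, 0, 77.527], TCP at [0.229, 0.555, 0.304] pointing down, gripper open.
Joint ranges: [-171.21, 171.21], [-48.23, 106.86], [-62.78, 66.21], [-105.2, 120.99], [-86.42, 89.51], [-180, 180]. Speed limits (degrees/s): [127.2, 127.2, 147.25, 180, 180, 180].

### API

Orientations are given as [roll, pitch, yaw] about the fixed x, y, z axes, in that order (R = Rz(yaw) Ry(pitch) Rx(roll)).
In Python, from plant import robot gives the robot as it stands. Calls block until the motion is done:
- robot.move_pose(position, orientation): joint-space move of the TCP to a pose.
- robot.line_to(position, vel=0.15, rotation=None, guard=None): straight line of the TCP; rotation=None keeps the orientation; vel is the mean speed in m/s. With guard (N) it stops when the force on the tool has changed by that much, and returns True; else False.
- robot.goto_joints(angles): joint-space move.
- robot.set_gripper(opening): finger opening in m; the grip force is fixed at half the most; returns when the fingers have stopped.
- robot.pause(seconds).
- robot.ik(position, orientation): joint angles nearest the present ones, or None.
- robot.observe(): the state.
- robot.grab_frame(name): name is "side" or "top" or "wrist"; returns the picture (480x640x3 uint8, blue, green, red); there is no depth.
- robot.get_calibration(name): a dict with "vertical_fov" (degrees; the focal length in pixels is half the picture's height over the tangent of half this angle, whatever the lens; pixels are square), "cx", "cy" (the principal point, pixels), "rvec" (rotation vector, rad) and "tvec" (3), from world to camera coordinates, as OpenCV has them. Camera axes: x right, y down, z forward; pixel columns grow to the right and rows downward; lengths in m; the calibration is good to about 2 mm. The wrist camera is an equidistant fisheye: a pixel r from the principal point sees the ray r / f radians off the axis. A picture is of the moment at which its call begins: read the wrist's pose just before it. get_calibration takes no time and is no camera call; for the wrist camera it gives the pose at the moment of the call.
A pose or a line that the arm cannot do raises robot.IKError and nothing moves.
- robot.job_done(): hands the job in; it is judged then, once.
The state is a dict: "time": time; "q": joint angles; "qvel": joint speeds; "joint_torque": joint torques, N m; "tool_pos": TCP position; "tcp_rot": TCP orientation; "ft_force": force on the tool from outside, world axes, zero at the start; "torque": the same for the moment, N m; "gripper_width": finger opening in m; "gripper_force": force on a finger pad.
Only numpy, scipy, OpenCV 4.12 (cv2) and the standard library are available. Lean on these libraries where they do the work, as an engineer would, in place of code of your own. Each camera call takes 0.05 s, during which the arm holds its last target. There are 200 camera calls.

### The job

Get the melting pot on the warmer ready for a colour trial: put every wax stick from the counter into it, and all the colour balls from the dial-cap jar, setting the cap to the opening the balls fit through while the jar is still standing, then tipping them out over the pot. Finish with the empty jar standing upright fully on its cork mat with the cap turned to closed, the pot still upright on the warmer, and leave the two candles and the dye bottle alone.

Things in the scene. Friction and masses are not known exactly. Their poses are not given: they have to be found in the camera images.
- jar: Clear octagonal plastic jar with the colour balls, upright on the cork mat; 0.34 kg empty. Body 68 mm across flats, 92 mm tall, wall 3 mm, floor 4 mm; 114 mm tall with its cap. Origin: centre of underside, z up. The balls leave over its +x side; hold it by the flats at +y and -y, 68 mm apart. Balls roll only on slopes over 15 degrees: tip 110 to 130 degrees, and rock it if some stay behind.
- cap (a joint): Angle (rad) of the jar's dial cap about the jar's z, counter-clockwise from above. Set over the outlet: +1.71 the wide window (90 degrees, passes 25 mm; stop at +1.73); 0 closed (plain part); -1.24 the middle one (36 degrees, passes 14 mm); -2.36 the narrow one (16 degrees, passes 7 mm; stop at -2.5). Turns stiffly (0.035 N m), stays where left; held only by its weight, the jar may turn along.
- outlet (a point): Point at the middle of the jar's outlet: 19 mm from its axis towards the jar's +x, 114 mm above its underside. Under the cap a fixed white disc shuts the jar's mouth but for this outlet, a pie-shaped gap 90 degrees wide reaching the wall at +x. Does not turn with the cap.
- wide_window (a point): Point on the cap, on its top face in the middle of its widest pie-shaped window, 19 mm from the axis. The cap is black, round, knurled, 66 mm in diameter, 22 mm tall (92 to 114 mm above the jar's underside), 1 mm narrower than the jar's flats each side; turn it by its rim from above.
- mat: Square cork mat 120 x 120 mm, 6 mm thick, fixed to the counter: the jar's place. Origin: centre of its underside.
- pot: Steel melting pot loose on the warmer: 140 mm outside diameter at the rim, 75 mm tall, wall 3 mm, floor 4 mm, inner diameter about 132 mm, 0.6 kg. Two small loop handles at its +y and -y sides reach 92 mm from the axis and 64 mm above its underside. Origin: centre of its underside; z up.
- warmer: Round white electric warmer, 152 mm in diameter, 38 mm tall, fixed to the counter, with a small knob on its front that is not used. Origin: centre of its underside. Pot and warmer together are 113 mm tall.
- stick0: One of up to four cream round wax sticks, 30 mm in diameter, 90 mm long, 58 g, lying on its side on the counter; it rolls when pushed. Origin: its centre, 15 mm above the counter; its x axis runs along the stick. May be absent.
- stick1: One of up to four cream round wax sticks, 30 mm in diameter, 90 mm long, 58 g, lying on its side on the counter; it rolls when pushed. Origin: its centre, 15 mm above the counter; its x axis runs along the stick. May be absent.
- stick2: One of up to four cream round wax sticks, 30 mm in diameter, 90 mm long, 58 g, lying on its side on the counter; it rolls when pushed. Origin: its centre, 15 mm above the counter; its x axis runs along the stick. May be absent.
- stick3: One of up to four cream round wax sticks, 30 mm in diameter, 90 mm long, 58 g, lying on its side on the counter; it rolls when pushed. Origin: its centre, 15 mm above the counter; its x axis runs along the stick. May be absent.
- ball0: One of up to eight hard rust-brown colour balls (pressed oxide pigment), 17 mm in diameter, 10 g, at the start inside the jar. Origin: its centre. May be absent.
- ball1: One of up to eight hard rust-brown colour balls (pressed oxide pigment), 17 mm in diameter, 10 g, at the start inside the jar. Origin: its centre. May be absent.
- ball2: One of up to eight hard rust-brown colour balls (pressed oxide pigment), 17 mm in diameter, 10 g, at the start inside the jar. Origin: its centre. May be absent.
- ball3: One of up to eight hard rust-brown colour balls (pressed oxide pigment), 17 mm in diameter, 10 g, at the start inside the jar. Origin: its centre. May be absent.
- ball4: One of up to eight hard rust-brown colour balls (pressed oxide pigment), 17 mm in diameter, 10 g, at the start inside the jar. Origin: its centre. May be absent.
- ball5: One of up to eight hard rust-brown colour balls (pressed oxide pigment), 17 mm in diameter, 10 g, at the start inside the jar. Origin: its centre. May be absent.
- ball6: One of up to eight hard rust-brown colour balls (pressed oxide pigment), 17 mm in diameter, 10 g, at the start inside the jar. Origin: its centre. May be absent.
- ball7: One of up to eight hard rust-brown colour balls (pressed oxide pigment), 17 mm in diameter, 10 g, at the start inside the jar. Origin: its centre. May be absent.
- votive0: Bystander: finished votive candle, 54 mm in diameter, 55 mm tall, standing at the far side of the work. Origin: centre of its underside.
- votive1: Bystander: finished votive candle, 54 mm in diameter, 55 mm tall, standing at the far side of the work. Origin: centre of its underside.
- dye_bottle: Bystander: amber dropper bottle, 38 mm in diameter, 108 mm tall. Origin: centre of its underside.
Things that resemble listed ones, but are neither listed nor needed, are in the scene too. Of the things shaped like the jar, the clear one is meant.

How it is judged:
By the outcome, as a careful person would: the job done as asked, in the order asked, and still so for the second after the job is handed in, with the robot touching nothing.
Of stick0, stick1, stick2, stick3 only 2 to 4 are there at a start; the rules pass over those that are not, and their reading is None.
Of ball4, ball5, ball6, ball7 only 1 to 4 are there at a start; the rules pass over those that are not, and their reading is None.
At some moment in a run one of stick0, stick1, stick2, stick3 may be knocked a few centimetres aside while the robot is not near it.
It also fails if it takes over 208 s, if anything falls off the work surface, if the arm or the gripper's body presses on something with over 40 N, if the wrist force passes 120 N, or if a joint passes its speed limit or range.

## Working session

There is one attempt and no reset: what is moved stays moved. The work goes in short steps, each a Python script; the robot and the scene stay as the last script left them, time stands still between calls to the robot, and variables do not carry over. Pictures are saved under pics/ and viewed, at most 14 in all, crops included, and the job is handed in when it is done.

```bash
ls; mkdir -p pics
python3 - <<'E'
from plant import robot
import cv2,numpy as np
for n in ("top","side"):
    im=robot.grab_frame(n); cv2.imwrite(f"pics/{n}0.png",im)
    c=robot.get_calibration(n); R=cv2.Rodrigues(np.array(c["rvec"]))[0]
    print(n,c, "pos",-R.T@np.array(c["tvec"]).ravel())
im=robot.grab_frame("wrist"); cv2.imwrite("pics/wrist0.png",im)
print(robot.get_calibration("wrist")); print(robot.observe())
E
```

```text
pics
top {'vertical_fov': 46.176382471911886, 'cx': 312.836929868771, 'cy': 242.07696304644128, 'rvec': array([ 2.15090182, -2.17715905,  0.13539147]), 'tvec': array([-0.08035374,  0.60174521,  1.24829783])} pos [ 0.449922   -0.07748683  1.31086517]
side {'vertical_fov': 53.44319186021101, 'cx': 313.05143191327767, 'cy': 250.03642312810035, 'rvec': array([ 0.82727016, -2.60039191,  1.04691721]), 'tvec': array([0.43193776, 0.37339404, 0.66402753])} pos [0.24873112 0.40632446 0.73481913]
{'vertical_fov': 65.70646984690485, 'cx': 321.58527316442684, 'cy': 239.9888692853236, 'rvec': array([-2.40825592, -1.61109123, -0.22672568]), 'tvec': array([-0.59990574, -0.03561042,  0.37962017])}
{'time': 0.15, 'q': array([5.50797645e+01, 5.98916994e+00, 5.53943910e+00, 8.96021878e+01,
       8.69419512e-04, 7.75247574e+01]), 'qvel': array([-0.10784937, -0.05533479,  0.11748676,  0.05867836,  0.08092678,
       -0.09333629]), 'joint_torque': array([ 2.37143642e-03, -5.57357419e+01,  5.04005027e+01,  1.24580855e-02,
       -3.25892270e-04,  7.61736061e-06]), 'tool_pos': array([0.22899448, 0.55441612, 0.30333775]), 'tcp_rot': array([-1.79949495e+02, -1.20642263e-02,  1.57555001e+02]), 'ft_force': array([ 0.91186455,  0.06890799, -0.57051046]), 'torque': array([-0.04242146, -0.04707266,  0.01660125]), 'gripper_force': 0.0, 'gripper_width': 0.08569830839672087}
```

View pics/top0.png

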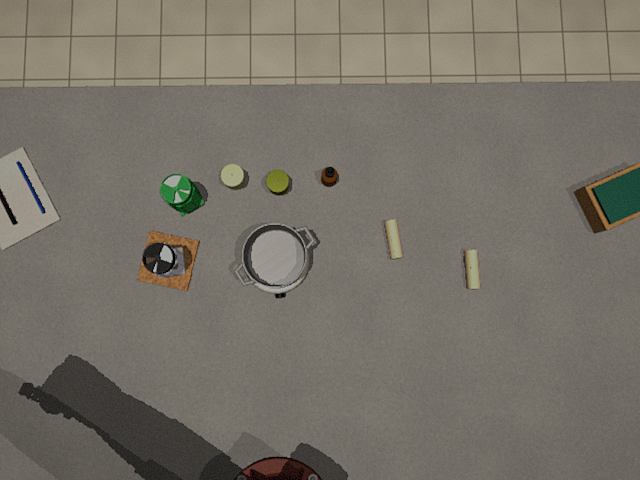

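View pics/side0.png

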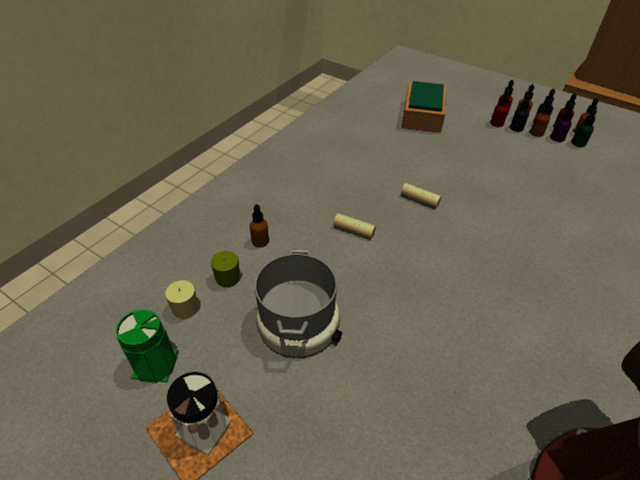

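```bash
cat > h.py <<'E'
import cv2,numpy as np
from plant import robot
def cam(n):
    c=robot.get_calibration(n); R=cv2.Rodrigues(np.array(c["rvec"]))[0]; t=np.array(c["tvec"]).ravel()
    return dict(n=n,R=R,C=-R.T@t,t=t,f=240/np.tan(np.radians(c["vertical_fov"]/2)),cx=c["cx"],cy=c["cy"])
def ray(c,u,v):
    d=np.array([u-c["cx"],v-c["cy"]])
    if c["n"]=="wrist":
        r=np.hypot(*d); th=r/c["f"]; w=np.array([*(d/max(r,1e-9)*np.sin(th)),np.cos(th)])
    else: w=np.array([*(d/c["f"]),1.])
    return c["R"].T@w
def onz(c,u,v,z):
    d=ray(c,u,v); return c["C"]+d*(z-c["C"][2])/d[2]
def proj(c,p):
    q=c["R"]@np.asarray(p,float)+c["t"]
    if c["n"]=="wrist":
        r=np.hypot(q[0],q[1]); th=np.arctan2(r,q[2]); return np.array([c["cx"],c["cy"]])+c["f"]*th*q[:2]/max(r,1e-9)
    return np.array([c["cx"],c["cy"]])+c["f"]*q[:2]/q[2]
def blobs(mask,amin=150):
    n,l,s,ce=cv2.connectedComponentsWithStats(mask.astype(np.uint8))
    return [(l==i) for i in range(1,n) if s[i,4]>=amin]
def sticks(im,c,z=0.015,amin=150):
    hsv=cv2.cvtColor(im,cv2.COLOR_BGR2HSV)
    m=cv2.inRange(hsv,(18,35,120),(34,160,255)); m=cv2.morphologyEx(m,cv2.MORPH_CLOSE,np.ones((3,3)))
    out=[]
    for b in blobs(m>0,amin):
        ys,xs=np.nonzero(b); (ce,sz,a)=cv2.minAreaRect(np.c_[xs,ys].astype(np.float32))
        bp=cv2.boxPoints((ce,sz,a)); P=[onz(c,*p,z)[:2] for p in bp]
        e1,e2=P[1]-P[0],P[2]-P[1]; L=e1 if np.hypot(*e1)>np.hypot(*e2) else e2
        out.append((np.mean(P,0),np.degrees(np.arctan2(L[1],L[0]))%180,sorted([np.hypot(*e1),np.hypot(*e2)]),ce))
    return out
E
python3 - <<'E'
from h import *
np.set_printoptions(precision=4,suppress=True)
t=cv2.imread("pics/top0.png"); s=cv2.imread("pics/side0.png")
ct,cs=cam("top"),cam("side")
for x in sticks(t,ct): print("stick",x)
hsv=cv2.cvtColor(t,cv2.COLOR_BGR2HSV)
m=cv2.inRange(hsv,(5,100,60),(18,255,255)); m[:, :120]=0; m[:,220:]=0; m[:220]=0
ys,xs=np.nonzero(m); r=cv2.minAreaRect(np.c_[xs,ys].astype(np.float32)); bp=cv2.boxPoints(r)
P=np.array([onz(ct,*p,0.006) for p in bp]); print("mat",P,P.mean(0),np.linalg.norm(P[1]-P[0]),np.linalg.norm(P[2]-P[1]))
print("cap ~",onz(ct,160,258,.12),"pot rim~",onz(ct,275,257,.113), "votives",onz(ct,232,176,.055),onz(ct,277,181,.055),"dye",onz(ct,330,175,.1),"green",onz(ct,178,188,.12))
a=cv2.resize(t[225:300,130:205],(400,400),interpolation=cv2.INTER_CUBIC); b=cv2.resize(s[360:480,140:260],(400,400),interpolation=cv2.INTER_CUBIC)
cv2.imwrite("pics/jar0.png",np.hstack([a,b]))
E
```

```text
stick (array([ 1.0889, -0.113 ]), np.float64(89.49766870659539), [np.float64(0.22009183686625566), np.float64(1.560846495036746)], (319.5, 43.0))
stick (array([0.7648, 0.101 ]), np.float64(26.021908890604237), [np.float64(0.05354242343172066), np.float64(0.05381111671856264)], (231.60003662109375, 174.70001220703125))
stick (array([ 0.7422, -0.0049]), np.float64(69.36655329552293), [np.float64(0.035747923843100764), np.float64(0.043148769710602004)], (276.762451171875, 183.6651611328125))
stick (array([ 0.6073, -0.2791]), np.float64(8.18421336677605), [np.float64(0.03350237917136856), np.float64(0.09809636111033669)], (395.22320556640625, 239.4311981201172))
stick (array([ 0.5374, -0.4566]), np.float64(2.066030216326766), [np.float64(0.028634147391290457), np.float64(0.09161277495248041)], (472.8827819824219, 268.5931091308594))
mat [[0.5215 0.3205 0.006 ]
 [0.6395 0.2955 0.006 ]
 [0.6102 0.1775 0.006 ]
 [0.4928 0.2037 0.006 ]] [0.566  0.2493 0.006 ] 0.12055258661127956 0.12156860532376507
cap ~ [0.5606 0.2373 0.12  ] pot rim~ [ 0.5605 -0.0059  0.113 ] votives [0.752  0.0946 0.055 ] [ 0.7393 -0.0077  0.055 ] dye [ 0.7411 -0.1267  0.1   ] green [0.7113 0.2016 0.12  ]
```

View pics/jar0.png

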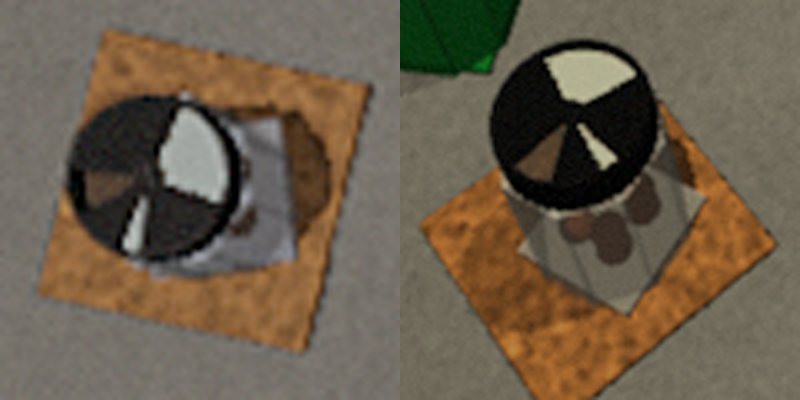

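```bash
cat >> h.py <<'E'
np.set_printoptions(precision=4,suppress=True)
POT=np.array([0.5605,-0.006])
def down(p,yaw,z): # pick yaw (mod 180) with wrist joint nearest 0
    best=None
    for y in (yaw,yaw+180,yaw-180):
        q=robot.ik([*p,z],[180,0,y])
        if q is not None and (best is None or abs(q[5])<abs(best[0][5])): best=(q,y)
    robot.goto_joints(best[0]); return best[1]
def pick_stick(c,a):
    robot.set_gripper(0.055); y=down(c,a,0.22)
    hit=robot.line_to([*c,0.080],vel=0.12,guard=12); robot.set_gripper(0.0)
    o=robot.observe(); print("picked hit",hit,"w",o["gripper_width"],"f",o["gripper_force"],"z",o["tool_pos"],"t",o["time"])
    robot.line_to([*c,0.26],vel=0.25); print("w",robot.observe()["gripper_width"]); return y
def drop(off,a,z):
    p=POT+np.array(off); down(p,a,0.26)
    hit=robot.line_to([*p,z],vel=0.12,guard=12); robot.set_gripper(0.045); robot.line_to([*p,0.26],vel=0.25); print("drop hit",hit,robot.observe()["time"])
def see_sticks():
    c=cam("top"); im=robot.grab_frame("top")
    return [s for s in sticks(im,c) if 0.075<s[2][1]<.115 and s[2][0]<.05],im
E
python3 - <<'E'
from h import *
print(robot.tip_reach)
im=cv2.imread("pics/top0.png"); c=cam("top")
g=cv2.cvtColor(im,cv2.COLOR_BGR2GRAY)
print(cv2.HoughCircles(g[200:310,220:335],cv2.HOUGH_GRADIENT,1,50,param1=100,param2=15,minRadius=28,maxRadius=42))
S,_=see_sticks(); print(S)
S.sort(key=lambda s:s[0][1]); s=S[0]
y=pick_stick(s[0],s[1]); drop([-0.02,0],90,0.135)
S,im=see_sticks(); print(S); cv2.imwrite("pics/top1.png",im); cv2.imwrite("pics/wrist1.png",robot.grab_frame("wrist"))
E
```

```text
0.0726
[[[54.5 53.5 32.6]]]
[(array([ 0.6105, -0.2759]), np.float64(8.328459406749772), [np.float64(0.027989299873635073), np.float64(0.09246639652708773)], (393.8016662597656, 238.0890350341797)), (array([ 0.5375, -0.4564]), np.float64(1.8767702717986765), [np.float64(0.028422339237954338), np.float64(0.09175608605327239)], (472.8044128417969, 268.5556335449219))]
picked hit False w 0.028009090263414263 f 59.32098984718323 z [ 0.5379 -0.4568  0.0811] t 5.9667
w 0.02774851867738113
drop hit True 10.6333
[(array([ 0.6095, -0.2754]), np.float64(8.505905379820064), [np.float64(0.030365556124747537), np.float64(0.09265591774971177)], (393.5959777832031, 238.52801513671875))]
```

View pics/wrist1.png

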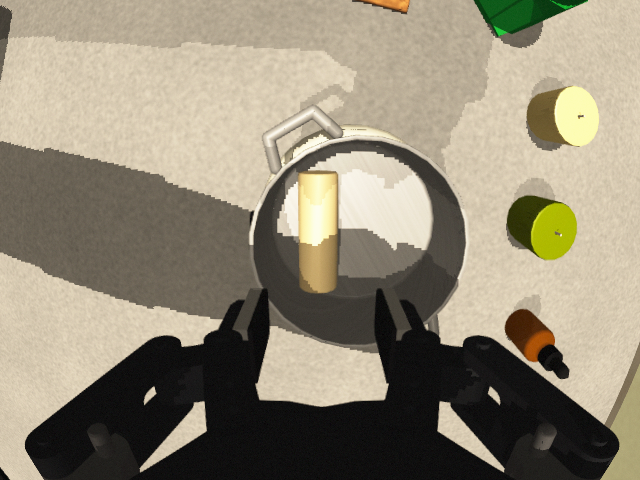

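Run:
```python
from h import *
c=cam("wrist"); im=cv2.imread("pics/wrist1.png")
L,R=onz(c,249,235,.113),onz(c,467,235,.113); T,B=onz(c,355,135,.113),onz(c,360,346,.113)
print(L,R,T,B,(L+R)/2,(T+B)/2, onz(cam("top"),274.5,253.5,.113))
print("stick in pot",onz(c,319,232,.072))
```

```text
[0.4938 0.0066 0.113 ] [0.6299 0.007  0.113 ] [0.5572 0.0661 0.113 ] [ 0.5642 -0.0715  0.113 ] [0.5618 0.0068 0.113 ] [ 0.5607 -0.0027  0.113 ] [ 0.568  -0.0048  0.113 ]
stick in pot [ 0.5359 -0.0025  0.072 ]
```

```bash
sed -i 's/^POT=.*/POT=np.array([0.562,-0.003])/' h.py
python3 - <<'E'
from h import *
S,im=see_sticks(); print(S); s=S[0]
pick_stick(s[0],s[1]); drop([0.024,0],90,0.135)
cv2.imwrite("pics/wrist2a.png",robot.grab_frame("wrist"))
S,im=see_sticks(); print(S)
# look at the jar with the wrist camera: centre it on the optical axis
o=robot.observe(); c=cam("wrist"); print("cam offset",c["C"]-o["tool_pos"], "axis",c["R"][2])
E
```

```text
[(array([ 0.61  , -0.2755]), np.float64(7.664701266535332), [np.float64(0.029632976700764906), np.float64(0.09323917161232424)], (393.6351013183594, 238.31080627441406))]
picked hit False w 0.027860112550236907 f 59.29511368274689 z [ 0.6105 -0.2758  0.0811] t 14.5167
w 0.027808895052570632
drop hit True 19.1167
[]
cam offset [0.0001 0.0716 0.0702] axis [-0.0056 -0.2784 -0.9605]
```

Run:
```python
from h import *
o=robot.observe(); print(o["tcp_rot"],o["q"])
robot.set_gripper(0.085)
robot.move_pose([0.561,0.26,0.30],[180,0,o["tcp_rot"][2]])
im=robot.grab_frame("wrist"); cv2.imwrite("pics/wrist2.png",im); print(robot.observe()["q"])
c=cam("wrist"); u=proj(c,[.5606,.2373,.12]); print(u)
a=cv2.imread("pics/wrist2a.png")[100:380,200:520]
x,y=u.astype(int); b=im[max(0,y-120):y+160,max(0,x-160):x+160]; print(max(0,x-160),max(0,y-120))
cv2.imwrite("pics/v2.png",np.vstack([cv2.resize(b,(640,560),interpolation=cv2.INTER_CUBIC)])); cv2.imwrite("pics/v2a.png",a)
```

```text
[-179.7073   -0.0736   89.9988] [-13.0741   3.5037  -1.7197  85.0783   0.0055  76.9269]
[ 12.6388   9.164    8.5823  89.4484  -0.0188 102.7279]
[321.1823 267.0988]
161 147
```

View pics/v2.png

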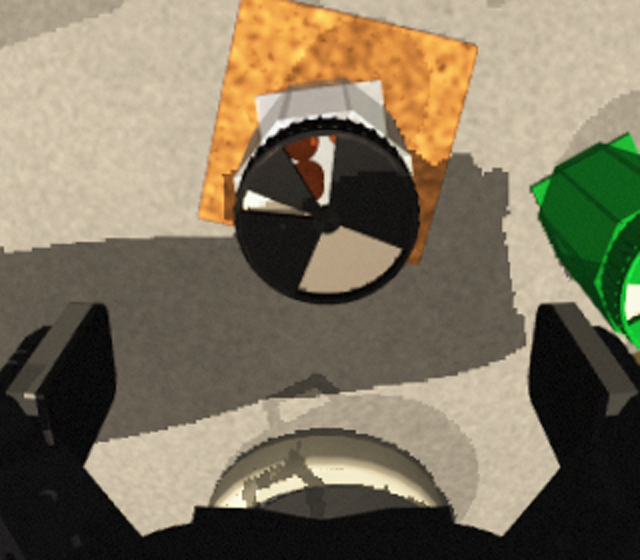

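View pics/v2a.png

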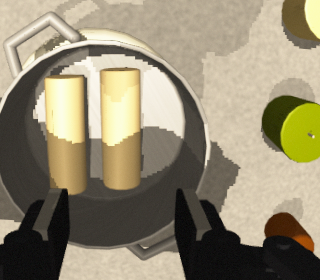

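Run:
```python
from h import *
c=cam("wrist"); p=onz(c,161+163.5,147+106,.12); print("cap centre",p, "from start top", onz(cam("top"),130+153/5.333,225+180/5.333,.12))
o=robot.observe()
robot.move_pose([p[0],p[1]-.0716,.24],[180,0,90])
c=cam("wrist"); im=robot.grab_frame("wrist"); print(c["C"],robot.observe()["q"])
u=proj(c,[p[0],p[1],.12]); print(u)
# rectified overhead view: plane z=.12, 0.3 mm/px, x right y up
n=500; s=.0003; g=np.array([[proj(c,[p[0]+(i-n/2)*s,p[1]-(j-n/2)*s,.12]) for i in range(n)] for j in range(n)],np.float32)
r=cv2.remap(im,g[...,0],g[...,1],cv2.INTER_CUBIC); cv2.imwrite("pics/rect3.png",r); cv2.imwrite("pics/w3.png",im)
```

```text
cap centre [0.563  0.2479 0.12  ] from start top [0.559  0.2401 0.12  ]
[0.563  0.2463 0.3096] [ 4.6087  4.0012 -3.0852 82.8818  0.0122 94.7129]
[322.1215 131.383 ]
```

View pics/rect3.png

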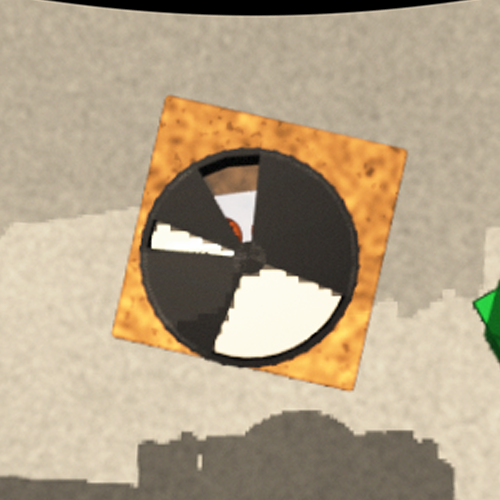

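Run:
```python
from h import *
c=cam("wrist"); o=robot.observe()
c["C"]=c["C"]+np.array([.561,.26,.30])-o["tool_pos"]
f=lambda x,y:onz(c,161+x/2,147+y/2,.006)[:2]
a,b=f(255,98),f(382,82); d=b-a; print(a,b,np.hypot(*d),np.degrees(np.arctan2(d[1],d[0])))
t=cv2.imread("pics/wrist2.png")[160:230,260:390]; s=cv2.imread("pics/side0.png")[365:455,150:250]
cv2.imwrite("pics/base.png",np.hstack([cv2.resize(t,(400,400*70//130),interpolation=cv2.INTER_CUBIC)[:215],cv2.resize(s,(239,215),interpolation=cv2.INTER_CUBIC)]))
```

```text
[0.5278 0.2713] [0.5907 0.2792] 0.06346230125235519 7.162142420070519
```

View pics/base.png

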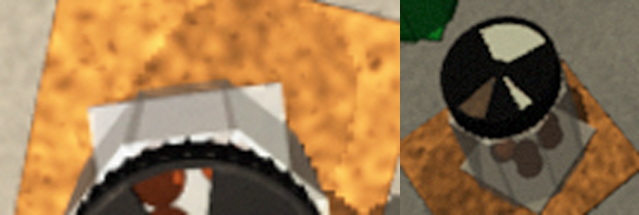

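```bash
cat >> h.py <<'E'
def turn_cap(p,yaw0,deg,press=6,z=0.172):
    """grip the cap from above at p, turn it by deg (ccw from above), let go."""
    robot.set_gripper(0.085)
    q=robot.ik([*p,0.24],[180,0,yaw0]); robot.goto_joints(q)
    print("down hit",robot.line_to([*p,z],vel=0.08,guard=10))
    robot.set_gripper(0.0); o=robot.observe(); print("grip w",o["gripper_width"],o["gripper_force"],o["tool_pos"],o["ft_force"])
    print("press",robot.line_to([*o["tool_pos"][:2],z-0.006],vel=0.01,guard=press))
    q=np.array(robot.observe()["q"]); q0=robot.observe(); print("F",q0["ft_force"],q0["tool_pos"])
    n=int(np.ceil(abs(deg)/30))
    for i in range(n):
        q[5]-=deg/n; robot.goto_joints(q)
        o=robot.observe(); print("turn F",o["ft_force"],"T",o["torque"][2],"yaw",o["tcp_rot"][2])
    robot.set_gripper(0.085); o=robot.observe(); robot.line_to([*o["tool_pos"][:2],0.24],vel=0.15); print("t",o["time"])
def over(p,name,yaw=90,z=.24,n=500,s=.0003):
    a=np.radians(yaw); robot.move_pose([p[0]-.0716*np.cos(a),p[1]-.0716*np.sin(a),z],[180,0,yaw])
    c=cam("wrist"); im=robot.grab_frame("wrist"); print("cam",c["C"]); cv2.imwrite(f"pics/{name}_raw.png",im)
    g=np.array([[proj(c,[p[0]+(i-n/2)*s,p[1]-(j-n/2)*s,.12]) for i in range(n)] for j in range(n)],np.float32)
    r=cv2.remap(im,g[...,0],g[...,1],cv2.INTER_CUBIC); cv2.imwrite(f"pics/{name}.png",r)
E
python3 - <<'E'
from h import *
p=np.array([.5627,.2458])
for y in (116,118+82,282): print(robot.ik([*p,.172],[180,0,y]))
try: turn_cap(p,117,163.6)
except Exception as e: print(repr(e)); raise
over(p,"rect4")
E
```

```text
[11.4123  9.3615 -4.4792 76.1593  0.     75.4123]
[11.4123  9.3615 -4.4792 76.1593  0.     -8.5877]
[ 11.4123   9.3615  -4.4792  76.1593   0.     -90.5877]
down hit False
grip w 0.06359389598651594 66.07558286748827 [0.563  0.2458 0.1734] [-2.2217 -1.2545  6.2808]
press True
F [-1.6606 -0.3467  5.9665] [0.5629 0.2458 0.1733]
turn F [ 0.1825  0.0574 -1.5214] T -0.04263909794909816 yaw 144.07259720770867
turn F [-0.3987  1.2829 -0.0095] T -0.011891475722480251 yaw 171.2604034217261
turn F [-1.3724 -0.3608  0.4804] T -0.02713815029597086 yaw -161.50804073506313
turn F [ 0.4675 -0.2831  1.0218] T 0.01746748812119529 yaw -134.25445699150885
turn F [0.7946 0.6319 1.6027] T 0.0029254183331187153 yaw -106.98974361181693
turn F [ 0.6203 -0.167   1.6415] T 0.03226957403111886 yaw -79.72387671836167
t 27.0583
cam [0.5624 0.246  0.3101]
```

View pics/rect4.png

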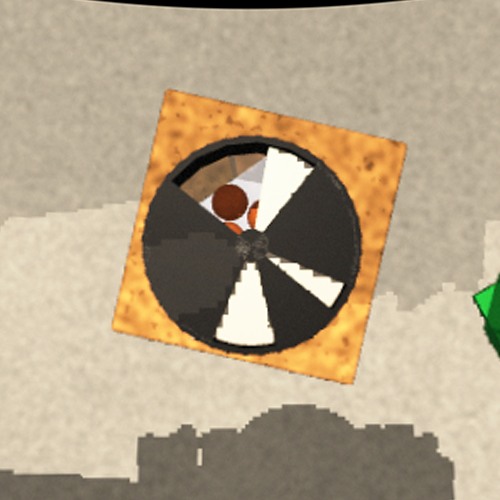

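```bash
cat >> h.py <<'E'
from scipy.spatial.transform import Rotation as Ro
def jarpose(base,phi,tip,h,e,flip):
    """TCP pose holding the jar: base = xy z of grasp point on axis at height h; phi jar +x heading; tip angle; e approach below horizontal"""
    Rj=Ro.from_euler('z',phi,degrees=True)*Ro.from_euler('y',tip,degrees=True)
    a=np.radians(e); z=np.array([np.cos(a),0,-np.sin(a)]); y=np.array([0,1,0])*(1 if not flip else -1); x=np.cross(y,z)
    Rt=Rj.as_matrix()@np.c_[x,y,z]
    return np.asarray(base)-0.054*Rt[:,2],Ro.from_matrix(Rt).as_euler('xyz',degrees=True),Rt
def pourbase(out,phi,tip,h):
    Rj=(Ro.from_euler('z',phi,degrees=True)*Ro.from_euler('y',tip,degrees=True)).as_matrix()
    return np.asarray(out)-Rj@np.array([.019,0,.114-h])
E
python3 - <<'E'
from h import *
MAT=np.array([.567,.251])
h=.05
for e in (5,12,20):
  for flip in (0,1):
    g=[];P=[]
    for phi in range(-180,180,15):
        p,r,R=jarpose([*MAT,.006+h],phi,0,h,e,flip); q=robot.ik(p,r); q2=robot.ik(p-.1*R[:,2],r)
        if q is not None and q2 is not None: g.append((phi,[int(x) for x in q]))
        for tip in (120,):
            b=pourbase([*POT,.16],phi,tip,h); p,r,R=jarpose(b,phi,tip,h,e,flip); q=robot.ik(p,r)
            if q is not None: P.append((phi,[int(x) for x in q]))
    print(e,flip,"grasp",g,"\n   pour",P)
E
```

```text
5 0 grasp [(-45, [38, 22, -36, -22, -81, 35]), (-30, [35, 21, -48, -57, -65, 11]), (60, [-17, 6, -62, -48, 76, -20]), (75, [-17, 27, -22, 69, 84, -119])] 
   pour [(-180, [-17, -37, -42, 50, 9, 165]), (-165, [-20, -34, -40, 54, 19, 149]), (-150, [-23, -28, -35, 60, 27, 131]), (-135, [-25, -19, -28, 68, 32, 113]), (-120, [-26, -10, -19, 77, 34, 94]), (-105, [-26, 0, -10, 87, 34, 76]), (-90, [-25, 8, -1, 96, 31, 60]), (-75, [-23, 16, 6, 103, 26, 45]), (-60, [-21, 23, 13, 109, 20, 33]), (-45, [-19, 28, 20, 113, 14, 21]), (-30, [-16, 32, 24, 116, 7, 11]), (-15, [-13, 34, 27, 118, 0, 0]), (0, [-11, 34, 28, 118, -6, -9]), (15, [-8, 33, 26, 115, -13, -19]), (30, [-6, 30, 22, 112, -19, -31]), (45, [-4, 25, 16, 106, -25, -43]), (60, [-2, 18, 9, 98, -30, -57]), (75, [-1, 10, 0, 89, -33, -74]), (90, [-1, 1, -9, 78, -34, -91]), (105, [-2, -8, -18, 68, -33, -110]), (120, [-3, -18, -27, 59, -28, -128]), (135, [-5, -26, -34, 53, -21, -146]), (150, [-9, -32, -39, 49, -11, -162]), (165, [-13, -36, -42, 49, 0, -178])]
5 1 grasp [(-45, [38, 22, -36, -22, -81, -144]), (-30, [35, 21, -48, -57, -65, -168]
[... 3508 characters left out ...]
36, 1, 72, -68, -71]), (-45, [36, 13, -29, 24, -68, -113]), (-30, [34, 0, -50, -9, -57, -144]), (60, [-14, -15, -60, 9, 65, 128]), (75, [-15, 8, -33, 50, 69, 87]), (90, [-14, 32, -7, 85, 65, 52]), (105, [-12, 49, 14, 106, 56, 33])] 
   pour [(-150, [-30, -40, -49, 50, 41, -48]), (-135, [-32, -25, -37, 62, 48, -70]), (-120, [-32, -9, -24, 78, 49, -94]), (-105, [-31, 5, -10, 92, 47, -115]), (-90, [-30, 17, 1, 104, 41, -131]), (-75, [-27, 28, 13, 114, 34, -144]), (45, [0, 40, 30, 119, -33, 146]), (60, [1, 31, 19, 109, -40, 133]), (75, [3, 20, 6, 96, -46, 117]), (90, [3, 6, -8, 79, -49, 96]), (105, [3, -8, -23, 61, -48, 72]), (120, [1, -22, -37, 46, -42, 50]), (135, [-1, -36, -48, 37, -31, 31])]
```

```bash
cat >> h.py <<'E'
def dial(name,ctr,r=80):
    im=cv2.imread(f"pics/{name}.png").astype(int); s=""
    for a in range(0,360,3):
        x=int(ctr[0]+r*np.cos(np.radians(a))); y=int(ctr[1]-r*np.sin(np.radians(a))); b=im[y-1:y+2,x-1:x+2].reshape(-1,3).mean(0)
        s+="W" if b.min()>222 else "." if b.max()<85 else "o"
        if a%30==27: s+=f"|{a+3}|"
    print(name,s)
def capcentre(name):
    g=cv2.cvtColor(cv2.imread(f"pics/{name}.png"),cv2.COLOR_BGR2GRAY)
    return cv2.HoughCircles(g,cv2.HOUGH_GRADIENT,1,200,param1=120,param2=15,minRadius=98,maxRadius=118)[0,0]
E
python3 - <<'E'
from h import *
import re
for n in ("rect3","rect4"):
    k=capcentre(n); print(k); dial(n,k)
p=np.array([.5627,.2458]); k=capcentre("rect4"); p=p+np.array([k[0]-250,250-k[1]])*.0003; print(p)
robot.set_gripper(0.085); robot.goto_joints(robot.ik([*p,.24],[180,0,180]))
robot.line_to([*p,.172],vel=.08,guard=10); robot.set_gripper(0)
z=.1735
for i in range(8):
    z-=.001; robot.line_to([*p,z],vel=.02); f=robot.observe()["ft_force"]; 
    print(f[2],end=" ")
    if f[2]>10: break
q=np.array(robot.observe()["q"])
for i in range(4):
    q[5]-=10; robot.goto_joints(q); o=robot.observe(); print("F",o["ft_force"],"T",o["torque"][2])
robot.set_gripper(.085); robot.line_to([*p,.24]); over(p,"rect5"); k=capcentre("rect5"); print(k,p+np.array([k[0]-250,250-k[1]])*.0003); dial("rect5",k)
print(robot.observe()["time"])
E
```

```text
[248.5 257.5 109.7]
rect3 ..........|30|..........|60|........oo|90|oooooooooo|120|..........|150|...ooWWWo.|180|..........|210|..........|240|...oWWWWWW|270|WWWWWWWWWW|300|WWWWWWWWWW|330|WWo.......|360|
[250.5 245.5 110.8]
rect4 ..........|30|.......oWW|60|WWWWWWWooo|90|oooooooooo|120|oooooooo..|150|..........|180|..........|210|..........|240|...oWWWWWW|270|WWWWo.....|300|........WW|330|WWo.......|360|
[0.5629 0.2472]
6.167103315441492 11.884876646048184 F [-0.161  -1.8752  3.1697] T 0.0024280792660741034
F [ 0.2405 -0.5048  2.2691] T 0.05139624878132238
F [ 0.61   -1.0481  2.6106] T -0.013697200514496487
F [0.2976 0.0964 3.9384] T 0.0488580277485433
cam [0.5624 0.2473 0.3098]
[254.5 249.5 109.7] [0.5642 0.2473]
rect5 oWWWWo....|30|..........|60|..........|90|oooooooooo|120|oooooooooo|150|oooooooooo|180|o.........|210|..........|240|..........|270|......oWWW|300|WWWWWWWo..|330|..........|360|
37.775
```

View pics/rect5.png

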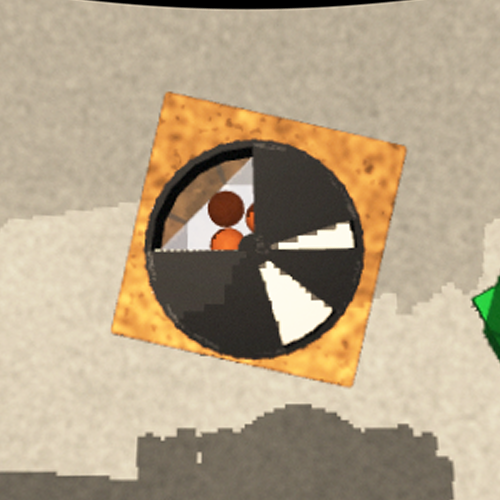

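Run:
```python
from h import *
MAT=np.array([.567,.251]); p=np.array([.5637,.2473])
robot.set_gripper(.085); robot.goto_joints(robot.ik([*p,.24],[180,0,134]))
print("hit",robot.line_to([*p,.134],vel=.08,guard=8),robot.observe()["tool_pos"])
robot.set_gripper(0); o=robot.observe(); print(o["gripper_width"],o["gripper_force"],o["ft_force"],o["q"],o["tcp_rot"])
z=o["tool_pos"][2]; robot.line_to([*p,z+.010],vel=.05)
print("lift F",robot.observe()["ft_force"])
q=np.array(robot.observe()["q"]); q[5]-=83; robot.goto_joints(q); q[5]-=83; robot.goto_joints(q)
q=robot.observe(); print(q["tcp_rot"],q["tool_pos"])
robot.line_to([*MAT,z+.010],vel=.05); print("set",robot.line_to([*MAT,z-.001],vel=.02,guard=8),robot.observe()["tool_pos"])
robot.set_gripper(.085); robot.line_to([*MAT,.24],vel=.15)
over(MAT,"rect6"); k=capcentre("rect6"); print(k,MAT+np.array([k[0]-250,250-k[1]])*.0003); dial("rect6",k); print(robot.observe()["time"])
# IK survey
for e in (10,14,18):
  for phi in (-70,-60,-50):
    h=.05; row=[]
    for b,tip in [([*MAT,.056],0),([*MAT,.2],0)]+[(pourbase([*POT,zz],phi,t,h),t) for t,zz in ((0,.28),(30,.25),(60,.21),(90,.17),(120,.15),(128,.15))]:
        pp,r,R=jarpose(b,phi,tip,h,e,0); q=robot.ik(pp,r); row.append(None if q is None else [int(x) for x in q])
        if len(row)==1:
            q=robot.ik(pp-.1*R[:,2],r); row.append(None if q is None else [int(x) for x in q])
    print(e,phi,row)
```

```text
hit False [0.5641 0.2474 0.1347]
0.06713326851869912 65.3008782863617 [-1.4988 -0.0106  6.4439] [11.5353 10.8142 -6.7843 72.3395 -0.0106 57.5337] [179.9534   0.0423 134.0016]
lift F [ 0.0215  0.1166 -4.0461]
[-179.9875    0.0005  -60.0872] [0.5638 0.2473 0.1451]
set True [0.5669 0.2509 0.135 ]
cam [0.5667 0.2512 0.3101]
[246.5 246.5 109.6] [0.5659 0.2521]
rect6 ..........|30|..........|60|..........|90|.oWWWWWWWW|120|WWWo......|150|......oWWW|180|Wo........|210|..........|240|......oooo|270|oooooooooo|300|oooooooooo|330|oooooo....|360|
48.3667
10 -70 [[36, 67, 35, 117, -70, 150], None, None, [17, -2, -32, 44, -79, 74], [13, -7, -23, 66, -49, 80], [2, -9, -17, 75, -19, 71], [-12, 0, -6, 87, 8, 57], [-24, 22, 10, 108, 27, 38], [-26, 30, 16, 115, 30, 32]]
10 -60 [[37, 49, 12, 89, -77, 127], [46, 63, 32, 116, -71, 148], [37, 38, 12, 101, -77, 127], [16, -22, -55, 4, -73, 35], [12, -21, -35, 55, -46, 63], [0, -16, -22, 72, -17, 59], [-12, 0, -6, 89, 7, 47], [-22, 27, 16, 112, 22, 30], [-24, 36, 23, 120, 25, 25]]
10 -50 [[37, 25, -19, 33, -79, 78], [47, 44, 6, 87, -77, 126], [37, 11, -19, 
[... 787 characters left out ...]
], [-21, 36, 25, 119, 19, 21], None]
18 -70 [[36, 54, 23, 99, -66, 132], [43, 66, 44, 118, -60, 144], [36, 44, 25, 110, -66, 132], [16, -4, -29, 53, -71, 77], [10, -9, -21, 68, -41, 77], [-1, -8, -14, 78, -11, 67], [-15, 5, -3, 92, 14, 52], [-26, 29, 15, 114, 31, 32], None]
18 -60 [[36, 38, 3, 74, -70, 111], [45, 49, 20, 99, -66, 130], [36, 28, 5, 87, -70, 111], [15, -23, -48, 26, -66, 49], [9, -21, -32, 61, -38, 63], [-2, -12, -18, 77, -10, 56], [-15, 6, -1, 94, 12, 43], [-24, 35, 22, 118, 25, 25], None]
18 -50 [[37, 21, -19, 39, -71, 80], [46, 31, -2, 73, -71, 108], [37, 9, -17, 54, -71, 80], None, [6, -33, -41, 55, -34, 48], [-4, -17, -22, 75, -8, 44], [-15, 8, 0, 96, 10, 33], None, None]
```

```bash
cat > pour1.py <<'E'
from h import *
J=np.array([.5659,.2521]); h,e,phi=.05,14,-59.5
pp,r,R=jarpose([*J,.006+h],phi,0,h,e,0); a=R[:,2]
robot.set_gripper(.085)
o=robot.observe(); robot.line_to([.46,.30,.30],vel=.25)
for up in (.12,.10,.08,.06):
    q=robot.ik(pp-.1*a+[0,0,up],r)
    if q is not None: break
print(up,q); robot.goto_joints(q)
robot.line_to(pp-.1*a,vel=.15); print("hit",robot.line_to(pp,vel=.06,guard=8))
robot.set_gripper(0); o=robot.observe(); print(o["gripper_width"],o["gripper_force"],o["ft_force"],o["tool_pos"],pp,o["q"])
robot.line_to(pp+[0,0,.144],vel=.12); o=robot.observe(); print("lifted",o["gripper_width"],o["ft_force"],o["q"],o["time"])
E
python3 pour1.py
python3 - <<'E'
from h import *
cv2.imwrite("pics/side7.png",robot.grab_frame("side")[150:480,0:420])
h,e=.05,14
for phi in (-60,-68,-74):
  for tip,zz in ((0,.28),(15,.27),(45,.23),(75,.19),(105,.16),(120,.148),(126,.148)):
    u=np.array([np.cos(np.radians(phi)),np.sin(np.radians(phi))]); b=pourbase([*(POT-.02*u),zz],phi,tip,h)
    p,r,R=jarpose(b,phi,tip,h,e,0); q=robot.ik(p,r); print(phi,tip,None if q is None else q.round())
E
```

```text
0.12 [ 45.8424  47.0241  25.2575 114.934  -69.3442 138.5957]
hit False
0.06700636432789908 69.2747632227838 [-0.5546  1.6644  1.0402] [0.5393 0.2975 0.0692] [0.5393 0.2972 0.0691] [ 37.527   42.8808   6.0258  79.2116 -74.3788 116.9381]
lifted 0.06700048949706797 [ 0.1822  0.5974 -4.0002] [ 37.5074  31.9487   7.0968  91.3103 -74.3617 116.9363] 54.975
-60 0 [ 18. -22. -50.  23. -72.  49.]
-60 15 [ 17. -21. -39.  49. -58.  64.]
-60 45 [  8. -19. -28.  69. -28.  65.]
-60 75 [ -6.  -8. -14.  83.  -1.  54.]
-60 105 [-18.  14.   4. 102.  19.  38.]
-60 120 [-22.  29.  16. 114.  25.  29.]
-60 126 [-24.  35.  21. 120.  27.  25.]
-68 0 [ 19.  -4. -32.  51. -76.  78.]
-68 15 [ 18.  -7. -27.  63. -61.  81.]
-68 45 [  9. -11. -21.  73. -30.  75.]
-68 75 [ -5.  -6. -12.  83.  -1.  63.]
-68 105 [-19.  12.   2. 100.  22.  46.]
-68 120 [-24.  25.  12. 111.  29.  35.]
-68 126 [-25.  31.  16. 116.  31.  31.]
-74 0 [ 19.  11. -16.  75. -76. 102.]
-74 15 [ 18.   3. -17.  73. -61.  94.]
-74 45 [  9.  -5. -15.  76. -31.  82.]
-74 75 [ -5.  -4. -11.  83.  -1.  69.]
-74 105 [-19.  10.   0.  97.  23.  51.]
-74 120 [-24.  22.   8. 108.  32.  40.]
-74 126 [-26.  27.  12. 113.  35.  35.]
```

View pics/side7.png

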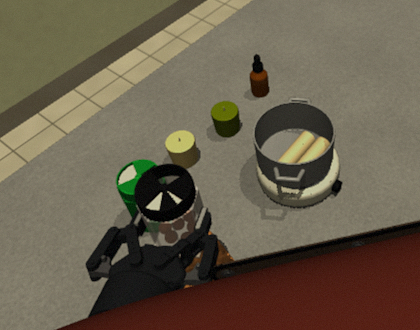

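```bash
cat >> h.py <<'E'
def jarat(phi,tip,zz,h=.05,e=14,back=.02):
    u=np.array([np.cos(np.radians(phi)),np.sin(np.radians(phi))]); b=pourbase([*(POT-back*u),zz],phi,tip,h)
    p,r,R=jarpose(b,phi,tip,h,e,0); q=robot.ik(p,r)
    if q is None: raise RuntimeError(f"no ik {phi} {tip}")
    return p,r,np.array(q)
E
python3 - <<'E'
from h import *
p,r,q=jarat(-70,0,.28); robot.line_to(p,vel=.12,rotation=r); print(robot.observe()["q"],robot.observe()["time"])
for tip,zz in ((12,.272),(25,.258),(40,.238),(55,.217),(70,.197),(85,.178),(100,.163),(110,.153),(120,.147),(127,.147)):
    p,r,q=jarat(-70,tip,zz); robot.goto_joints(q)
robot.pause(.8)
cv2.imwrite("pics/side8.png",robot.grab_frame("side"))
for tip in (112,127,112,127):
    p,r,q=jarat(-70,tip,.15); robot.goto_joints(q); robot.pause(.4)
o=robot.observe(); print(o["gripper_width"],o["ft_force"],o["time"])
im=robot.grab_frame("side"); cv2.imwrite("pics/side9.png",im[150:480,60:480])
E
```

```text
[ 19.0068   0.7383 -26.3539  58.8407 -75.9593  85.7989] 56.9667
0.06673508673952921 [ 0.7085 -0.0561 -2.8686] 64.3667
```

View pics/side9.png

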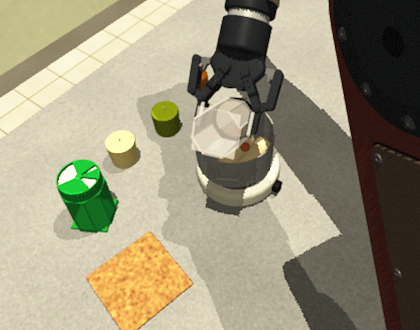

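Run:
```python
from h import *
for phi,tip in ((-80,124),(-60,118),(-70,127)):
    p,r,q=jarat(phi,tip,.15); robot.goto_joints(q); robot.pause(.4)
for tip,zz in ((110,.153),(85,.178),(55,.217),(25,.258),(0,.28)):
    p,r,q=jarat(-70,tip,zz); robot.goto_joints(q)
robot.pause(.3); print(robot.observe()["ft_force"])
J=np.array([.5659,.2521]); h,e,phi=.05,14,-59.5
pp,r,R=jarpose([*J,.006+h],phi,0,h,e,0); a=R[:,2]
robot.line_to(pp+[0,0,.144],vel=.12,rotation=r); robot.line_to(pp+[0,0,.012],vel=.1)
print("F",robot.observe()["ft_force"],"set",robot.line_to(pp-[0,0,.002],vel=.015,guard=5),robot.observe()["tool_pos"]-pp)
robot.set_gripper(.085); robot.pause(.2); robot.line_to(pp-.1*a,vel=.1); robot.line_to(pp-.1*a+[0,0,.12],vel=.15)
robot.move_pose([.47,.30,.30],[180,0,90])
over(J,"rect10"); k=capcentre("rect10"); print(k,J+np.array([k[0]-250,250-k[1]])*.0003); dial("rect10",k)
# look into pot
robot.move_pose([POT[0],POT[1]-.09,.30],[180,0,90]); w=robot.grab_frame("wrist"); c=cam("wrist"); u=proj(c,[*POT,.08]).astype(int); print(u)
crop=w[max(0,u[1]-130):u[1]+130,u[0]-130:u[0]+130]; crop=cv2.resize(crop,(390,390)); 
cv2.imwrite("pics/v10.png",np.hstack([cv2.imread("pics/rect10.png")[55:445,55:445],crop])); print(robot.observe()["time"])
```

```text
[-0.7783  0.2583 -3.4525]
F [-0.101   0.5557 -3.9229] set True [-0.0001 -0.0001  0.    ]
cam [0.5654 0.2526 0.309 ]
[249.5 251.5 110.7] [0.5657 0.2516]
rect10 ..........|30|..........|60|..........|90|.oWWWWWWWW|120|WWWo......|150|......oWWW|180|Wo........|210|..........|240|......oooo|270|oooooooooo|300|oooooooooo|330|ooooooo...|360|
[322 113]
79.1333
```

View pics/v10.png

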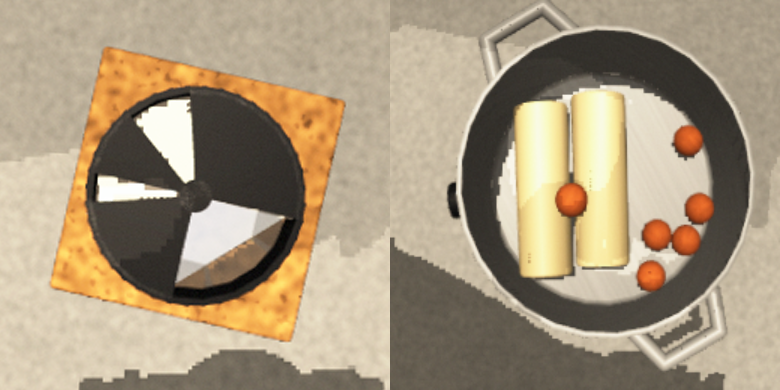

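Run:
```python
from h import *
robot.move_pose([.5,-.2,.33],[180,0,90])
s=robot.grab_frame("side"); t=robot.grab_frame("top"); s0=cv2.imread("pics/side0.png")
c=cam("side"); u=proj(c,[.566,.252,.05]).astype(int)
r=lambda i:cv2.resize(i,(390,390),interpolation=cv2.INTER_CUBIC)
cv2.imwrite("pics/v11.png",np.hstack([r(s[u[1]-60:u[1]+40,u[0]-50:u[0]+50]),r(cv2.imread("pics/side0.png")[360:460,150:250])]))
print(u,sticks(t,cam("top"),amin=80)[-3:])
```

```text
[194 418] [(array([ 0.7435, -0.0047]), np.float64(110.87837401367246), [np.float64(0.041061386729948704), np.float64(0.047245494961969656)], (276.6520690917969, 183.09535217285156)), (array([ 0.5571, -0.0014]), np.float64(92.71045666111263), [np.float64(0.06335961843984292), np.float64(0.09800962013436364)], (275.6103515625, 262.3758544921875)), (array([ 0.5075, -0.0108]), np.float64(98.78036811543889), [np.float64(0.0385372438112449), np.float64(0.12841167291243158)], (279.810791015625, 283.8648681640625))]
```

View pics/v11.png

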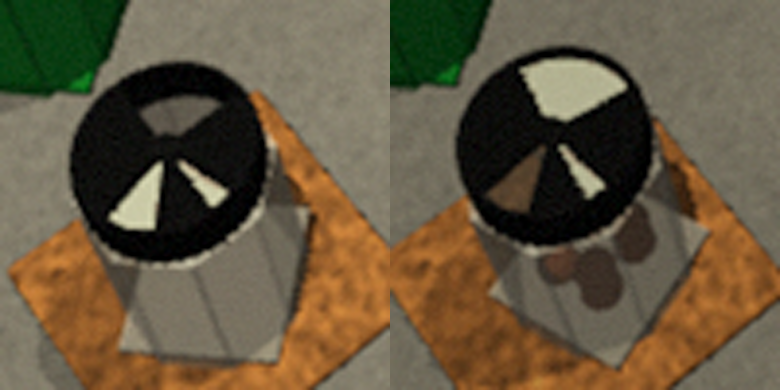

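```bash
cat >> h.py <<'E'
def windows(name,ctr,r=80):
    im=cv2.imread(f"pics/{name}.png"); A=np.arange(0,720)/2
    v=np.array([im[int(round(ctr[1]-r*np.sin(a))),int(round(ctr[0]+r*np.cos(a)))].max() for a in np.radians(A)])
    op=v>100; out=[]; i0=int(np.argmin(op)); op=np.roll(op,-i0); st=None
    for i,x in enumerate(list(op)+[False]):
        if x and st is None: st=i
        if not x and st is not None:
            if i-st>12: out.append((((st+i-1)/2+i0)/2%360,(i-st)/2))
            st=None
    return out
def press_turn(p,yaw0,deg,fz=10):
    robot.set_gripper(0.085); robot.goto_joints(robot.ik([*p,.24],[180,0,yaw0]))
    robot.line_to([*p,.172],vel=.08,guard=10); robot.set_gripper(0); z=.1735
    for i in range(8):
        z-=.001; robot.line_to([*p,z],vel=.02); f=robot.observe()["ft_force"][2]; print(round(f,1),end=" ")
        if f>fz: break
    q=np.array(robot.observe()["q"]); n=int(np.ceil(abs(deg)/12))
    for i in range(n):
        q[5]-=deg/n; robot.goto_joints(q); o=robot.observe(); print(f"({o['ft_force'][2]:.1f})",end=" ")
        if o["ft_force"][2]<4 and i<n-1: z-=.0007; robot.line_to([*p,z],vel=.02); q[:]=robot.observe()["q"]
    robot.set_gripper(.085); robot.line_to([*p,.24]); print()
E
python3 - <<'E'
from h import *
for n in ("rect6","rect10"): print(windows(n,capcentre(n)))
p=np.array([.5657,.2516])
press_turn(p,250,-99)
over(p,"rect12"); k=capcentre("rect12"); print(k,windows("rect12",k)); dial("rect12",k)
p=p+np.array([k[0]-250,250-k[1]])*.0003; print(p,robot.observe()["time"])
# gently square the jar with a body grip at heading -60
robot.set_gripper(.085); robot.goto_joints(robot.ik([*p,.24],[180,0,120]))
print("hit",robot.line_to([*p,.134],vel=.08,guard=8)); robot.set_gripper(0); o=robot.observe(); print("w",o["gripper_width"],o["torque"])
robot.set_gripper(.085); robot.line_to([*p,.24],vel=.15)
over(p,"rect13"); k=capcentre("rect13"); print(k,p+np.array([k[0]-250,250-k[1]])*.0003,windows("rect13",k)); dial("rect13",k); print(robot.observe()["time"])
E
```

```text
[(110.75, 37.0), (175.25, 18.0), (301.75, 90.0)]
[(110.75, 37.0), (174.75, 18.0), (302.25, 91.0)]
5.9 11.0 (4.3) (4.5) (4.2) (5.3) (5.9) (5.2) (4.3) (5.4) (5.1) 
cam [0.565  0.2519 0.3093]
[251.5 247.5 109.4] [(76.25, 17.0), (204.25, 89.0), (11.5, 37.5)]
rect12 WWWWWWWWWo|30|..........|60|...oWWWWo.|90|..........|120|..........|150|....oWWWWW|180|WWWWWWWWWW|210|WWWWWWWWWW|240|WWWo......|270|..........|300|..........|330|........oW|360|
[0.5662 0.2524] 88.1583
hit False
w 0.06731915518724198 [-0.3271  0.2639 -0.0241]
cam [0.5656 0.252  0.309 ]
[250.5 249.5 109.7] [0.5663 0.2525] [(76.0, 16.5), (203.25, 91.0), (12.0, 36.5)]
rect13 WWWWWWWWWo|30|..........|60|...oWWWWo.|90|..........|120|..........|150|...oWWWWWW|180|WWWWWWWWWW|210|WWWWWWWWWW|240|WWWo......|270|..........|300|..........|330|........oW|360|
92.3333
```

Run:
```python
from h import *
robot.move_pose([.3,.45,.33],[180,0,150]); robot.pause(.5)
S,im=see_sticks(); print(S)
a=cv2.absdiff(im,cv2.imread("pics/top0.png")).max(2); print("bystander diff px",(a[155:195,215:345]>60).sum())
print(robot.observe()["time"]); print(robot.job_done())
```

```text
[]
bystander diff px 0
94.3333
the job is handed in; nothing more can be done
None
```

The job was handed in at 94 s, with both wax sticks and six colour balls in the upright pot on the warmer. The jar was seen empty from above and from the side; it is back upright on its mat with the cap turned to closed, and the candles and dye bottle have not moved.

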